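# Set the gas panel: pressure to the red tab, needle valve shut then two turns open, hold it

### The arm

A 6-joint arm with a two-finger parallel gripper is mounted at the origin on a cart in front of the work surface, level with it; the furniture and walls round the work are solid. World frame = base frame: x ahead of the robot, y to its left, z up, the work surface at z = 0. Lengths are in mm, angles in rad, forces in N, time in s.
With the tool pointing down it reaches from about 275 to 750 mm from the base axis. Payload 10.2 kg.
Tool frame: the origin (TCP) lies between the finger pads, 19 mm behind the fingertips; this is the grasp point; z points along the fingers, x is the direction in which the jaws open and shut, and the axes are right-handed (so a half turn about z gives the same grasp; the last joint's range is limited). The gripper opens to 85 mm and grips with 20 to 120 N. Pads are 22 mm wide; open, the fingers measure 114 mm over their backs; the gripper's body (76 mm by 85 mm) begins 54 mm behind the grasp point. The pads swing forward as they close: fully open they stand 13 mm farther back than shut.
Start: joints at [-0.223, 0.313, 1.498, -0, 1.331, -0.223], TCP at [525.006, -0.014, 249.994] pointing down, gripper open.
Joint ranges: [-2.94, 2.94], [-0.97, 2.17], [0.19, 2.56], [-1.23, 4.37], [0.02, 3.11], [-2.88, 2.88]. Speed limits (rad/s): [2.39, 2.39, 3.01, 3.14, 3.14, 3.14].

### API

Orientations are given as a unit quaternion [w, x, y, z].
In Python, from rig import sense, eyes, ctrl gives the robot as it stands.
- The arm moves only by the tool move_arm, never from a script. Its argument "rows" is a list that holds one entry, the list of rows, each a list of 5 numbers: the shift along the tool's x, y, z in mm, then the turn about the tool's z in units of 6 degrees (1.0 is 6 degrees), then the gripper command: -1 is shut, 1 is fully open, values between are in proportion. In form: [[[dx, dy, dz, roll, jaw], ...]]. A call has 1 to 12 rows; each row is the pose to reach, as a shift and turn from the pose measured when the call began, along the tool's axes at that moment; what a row does not reach only later rows make up. A row lasts 1/8 s, in which the tool goes at most 62.5 mm and 10.7 degrees, less where a joint would pass 70% of its speed; a pose out of reach is approached as far as the arm can. A call with a gripper value outside its range is refused whole. The fingers move at their own pace and stop on an object; "squeeze" is the grip in N (left out, the last holds). Time passes only in rows, so rows that repeat a pose let the fingers close. It gives the time, the measured TCP pose, the force and the opening at its end, in the units of the state.
- sense(): the state, without advancing time (a new reading comes with each control period).
- eyes.capture(name): name is "scene" or "side" or "wrist"; returns a dict with "color" (384x512x3 uint8, blue, green, red), "vertical_fov" (degrees; the focal length in pixels is half the picture's height over the tangent of half this angle, whatever the lens; pixels are square), "cx", "cy" (the principal point, pixels), "xyz" and "attitude" of the camera in the world. Camera axes: x right, y down, z forward; pixel columns grow to the right and rows downward; lengths in mm; the calibration is good to about 2 mm. A picture is of the moment at which its call begins. There is no depth.
- ctrl.finish_job(): hands the job in, once; it reports no verdict.
The state is a dict: "time_s": time; "joints": joint angles; "dq": joint speeds; "tau": joint torques, N m; "eef_pos": TCP position; "ee_rot": TCP orientation; "force": force on the tool from outside, world axes, zero at the start; "wrist_torque": the same for the moment, N m; "grip_width": opening from 0.0 (shut) to 1.0 (fully open).
Only numpy, scipy, OpenCV 4.12 (cv2) and the standard library are available. Lean on these libraries where they do the work, as an engineer would, in place of code of your own. Each camera call takes 0.05 s, during which the arm holds its last target. There are 200 camera calls.

### The job

Bring the small white gas panel into service: first turn the grey pressure knob clockwise until its white pointer lines up with the red tab, and leave both there. Then take the blue valve wheel by its orange crank handle, close it clockwise all the way to its stop, and back it off exactly two full turns. Finish there still gripping the orange handle with the wheel at rest, and leave the things standing around alone.

Things in the scene. Friction and masses are not known exactly. Their poses are not given: they have to be found in the camera images.
- gas_panel: White panel box 130 (its x) x 270 (its y) x 142 mm high on rubber feet, fixed to the worktop, with two fixed gauges (for show) on its front. Origin at the centre of its underside on the worktop, z up, its x points away from the robot at yaw 0. The knob axis stands upright at its y = +67 mm, the valve axis upright at its y = -67 mm (both x = 0).
- knob_grip (a point): Point on the knob's upright axis, in the middle of the bar grip, 186 mm above the worktop; its x axis runs along the bar toward the end with the white pointer line. Grey bar 46 mm long (x), 14 mm wide (y: grip across this), from 162 to 206 mm above the worktop; below it a black skirt of radius 26 mm whose top is 162 mm up. A fingertip should stay above 164 mm.
- knob_pointer (a point): Point 36 mm from the knob's axis, ahead of the white pointer end of the bar; it turns with the knob (0.04 N m of friction; stops 135 degrees either side of the panel's +x direction). Knob lined up when this point lies over the red tab as seen from above.
- red_tab (a point): Top of the red tab (14 mm long, 6 mm wide) on the aluminium set-point ring under the knob, 36 mm from the knob's axis, 152 mm above the worktop. The ring is stiff (0.25 N m) and must be left as set. Seen from above, the tab lies 0.5 to 1.4 rad clockwise of the pointer at the start.
- valve_wheel (a joint): Blue valve wheel, 94 mm across, upright axis, rim top about 182 mm above the worktop. Value in rad: 0 = closed against its stop, grows as it is opened counterclockwise seen from above, counted over full turns (two turns = 12.566); hard stops at 0 and 18.85. It starts 1.5 to 5 rad open. It turns against 0.06 N m of friction and stays where it is left.
- wheel_hub (a point): Centre of the wheel's hub, top of the steel nut on the valve axis, 185 mm above the worktop; at joint value 0 the crank handle lies toward the panel's +x from it.
- handle_mid (a point): Point on the axis of the orange crank handle, 24 mm above its lower end and 209 mm above the worktop; it circles the wheel's axis at 42 mm radius.
- crank_handle: Orange upright handle on the wheel's rim, 16 mm diameter, 42 mm tall, from 184 to 227 mm above the worktop; it spins freely on its own pin, so a gripper pointing down can hold it round and carry it in circles without turning. Origin at its lower end. Fingertips should stay above 186 mm to clear the rim.
- covered_microscope: Tall microscope under a grey cover, fixed and solid: 260 (x) x 160 (y) x 340 mm high, origin under its centre; it stands between the arm's start and the panel, so swing the arm past it close to the base. A centrifuge 107 mm high stands between it and the panel. A printer about 0.26 m high in front stands behind and right of the panel, from x = 0.58 m.
- white_mug: White mug, 78 mm across, 101 mm high, bystander; origin under its centre.
- dropper_bottle: Brown dropper bottle with white cap, 32 mm across, 78 mm high, bystander; origin under its centre.
- petri_dish: Petri dish with lid, 58 mm across, 12 mm high, bystander; origin under its centre.
- note_pad: Yellow note pad 76 x 76 x 16 mm, bystander; origin under its centre.
- tape_roll: Roll of white tape lying flat, 62 mm across, 20 mm high, bystander; origin under its centre.

How it is judged:
By the outcome, as a careful person would: the job done as asked, in the order asked, and still so for the second after the job is handed in, while the arm keeps its last pose, push and grip.
It also fails if it takes over 72 s, if anything falls off the work surface, if the arm or the gripper's body presses on something with over 40 N, if the wrist force passes 120 N, or if a joint passes its speed limit or range.

## Working session

There is one attempt and no reset: what is moved stays moved. The work goes in short steps, Python scripts to look and compute and a tool call to move; the robot and the scene stay as the last step left them, time stands still between calls to the robot, and variables do not carry over. Pictures are saved under pics/ and viewed, about 8 in all and at most 12, crops included, and the job is handed in when it is done.

Besides the shell and the picture viewer there is one more tool, called after "Request:" as a command line: name --argument value ..., lists and objects as JSON in quotes. move_arm: Moves the arm, as the interface text tells. Its arguments: {"type":"object","properties":{"rows":{"type":"array","items":{"type":"array","items":{"type":"array","items":{"type":"number"}}}},"squeeze":{"type":"number"}},"required":["rows"]}

```bash
mkdir -p pics; ls
cat > h.py <<'E'
import numpy as np, cv2
from scipy.spatial.transform import Rotation as R
from rig import sense, eyes, ctrl
def cam(n):
    c=eyes.capture(n); a=np.array(c["attitude"],float)
    c["R"]=R.from_quat(a[[1,2,3,0]]).as_matrix() if a.size==4 else a.reshape(3,3)
    c["f"]=c["color"].shape[0]/2/np.tan(np.radians(c["vertical_fov"])/2); return c
def ray(c,u,v):
    return c["R"]@np.array([(u-c["cx"])/c["f"],(v-c["cy"])/c["f"],1.])
def onz(c,u,v,z):
    d=ray(c,u,v); o=np.array(c["xyz"]); return o+d*(z-o[2])/d[2]
def proj(c,p):
    q=c["R"].T@(np.array(p)-c["xyz"]); return c["cx"]+c["f"]*q[0]/q[2], c["cy"]+c["f"]*q[1]/q[2]
E
python3 - <<'E'
from h import *
ims=[]
for n in("scene","side","wrist"):
    c=cam(n); cv2.imwrite(f"pics/{n}0.png",c["color"]); print(n,np.round(c["xyz"],1),c["attitude"],c["f"],c["cx"],c["cy"])
    ims.append(c["color"])
cv2.imwrite("pics/a.png",cv2.resize(ims[0],(768,576),interpolation=cv2.INTER_CUBIC))
cv2.imwrite("pics/b.png",cv2.resize(ims[1],(768,576),interpolation=cv2.INTER_CUBIC))
print(sense())
E
```

```text
pics
scene [171.1 506.  974.4] [ 0.09760597 -0.27261919  0.90011684 -0.32548661] 351.6846784725468 255.1808535285405 195.00897257586607
side [-411.5   62.5 1197.3] [ 0.23700864 -0.62215236  0.69462026 -0.27249962] 447.6311720700957 260.7769569242125 188.0211908346982
wrist [523.   84.  375.1] [ 1.66830543e-01  9.85985225e-01  1.04511869e-04 -8.33353408e-04] 281.1708336773374 250.43664212807988 194.52884948548177
{'time_s': 0.15, 'joints': array([-2.23444226e-01,  3.13284084e-01,  1.49822165e+00, -2.82059440e-05,
        1.33097246e+00, -2.23399138e-01]), 'dq': array([ 0.00052105, -0.00120575, -0.00410292, -0.0007568 ,  0.00163139,
       -0.00086476]), 'tau': array([ 1.79854873e-03, -4.12368500e+01, -2.59796566e+01, -1.57318855e-04,
        3.17765021e-03, -3.62555340e-05]), 'eef_pos': array([ 5.24841331e+02, -5.97681807e-03,  2.49601065e+02]), 'ee_rot': array([-8.47460141e-05,  9.99999902e-01, -1.91881725e-05, -4.34799735e-04]), 'force': array([ 0.53153661, -0.11514152,  0.03007839]), 'wrist_torque': array([-0.00629479,  0.00492301, -0.04673256]), 'grip_width': 1.0006128724664924}
```

View pics/a.png

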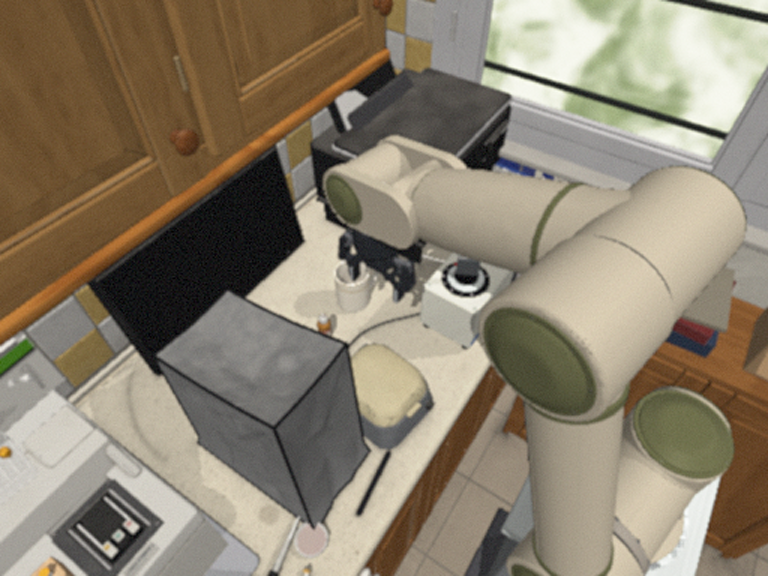

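View pics/b.png

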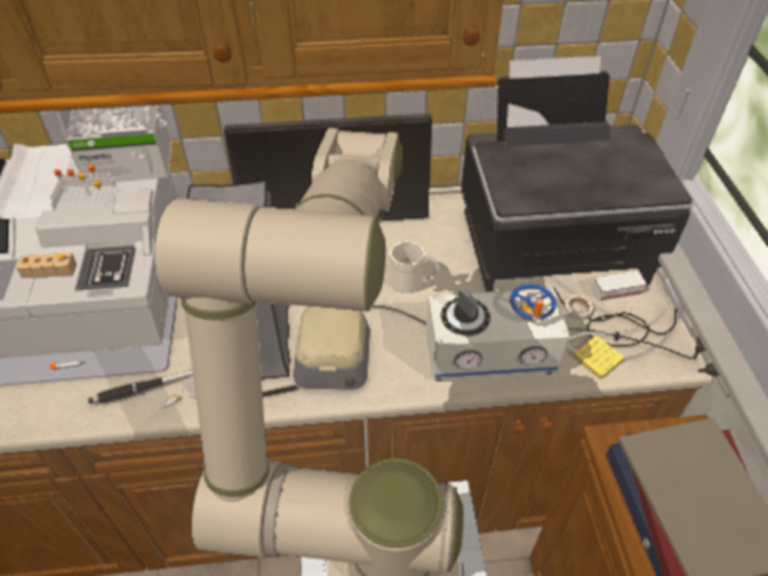

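The side view shows the panel: knob at about (465,312) and wheel hub at about (533,302), with the orange handle at about (538,308). These are in 1.5x pixels. The mug is left of the panel, the microscope sits behind the arm, and the printer is behind right.

Run:
```python
from h import *
c=cam("side");s=cam("scene")
for n,u,v,z in[("knob top",463,293,206),("skirt c",466,317,156),("hub",533,301,185),("handle top",540,303,227),("mug",407,250,101),("panel FL top",432,338,142),("panel FR top",556,340,142),("centrif",335,320,107)]:
    print(n,np.round(onz(c,u/1.5,v/1.5,z)))
for n,u,v,z in[("knobtop",467,265,206),("micro corner near",275,430,340),("micro L",160,355,340),("micro top",228,292,340),("micro R",348,347,340),("mug",352,270,101),("centri",390,385,107)]:
    print(n,np.round(onz(s,u/1.5,v/1.5,z)))
print(proj(s,[525,0,250]),proj(c,[525,0,250]),proj(c,[0,0,0]))
im=c["color"]
crop=im[175:260,270:430]; cv2.imwrite("pics/c.png",cv2.resize(crop,(800,425),interpolation=cv2.INTER_CUBIC))
```

```text
knob top [ 441. -187.  206.]
skirt c [ 420. -194.  156.]
hub [ 423. -328.  185.]
handle top [ 382. -323.  227.]
mug [ 675. -109.  101.]
panel FL top [ 386. -120.  142.]
panel FR top [ 355. -364.  142.]
centrif [480.  68. 107.]
knobtop [ 425. -178.  206.]
micro corner near [450. 335. 340.]
micro L [662. 339. 340.]
micro top [664. 200. 340.]
micro R [447. 179. 340.]
mug [ 665. -115.  101.]
centri [434.  84. 107.]
(np.float64(249.51323344820707), np.float64(190.6480327908066)) (np.float64(242.7941508153263), np.float64(169.44063331264286)) (np.float64(262.18100854089096), np.float64(379.73930617892813))
```

View pics/c.png

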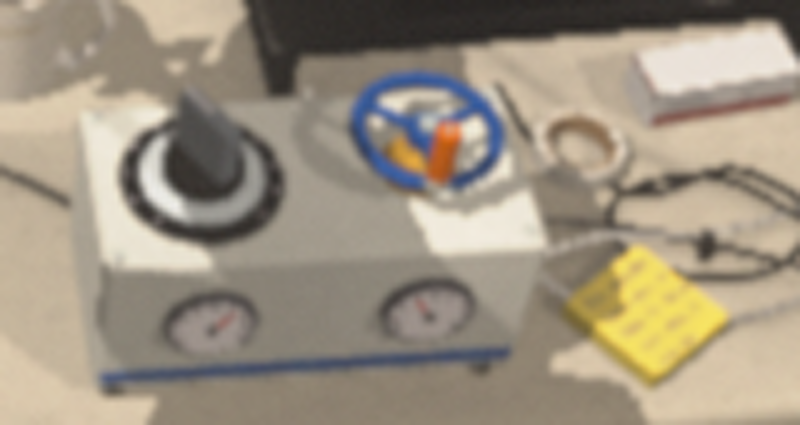

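The crop confirms the layout. The knob bar points roughly away and left, the wheel handle is on the wheel's near right, and the path to the panel is clear. Panel centre is about (434,-250) with yaw about -0.12, and the knob-to-hub spacing is about 135 mm, which matches the given 134. The microscope is at y>180, off to the left. Moving over the panel for a wrist view.

Request:
move_arm --rows '[[[-30, 50, -40, 0, 1], [-60, 100, -80, 0, 1], [-90, 150, -90, 0, 1], [-95, 175, -90, 0, 1], [-95, 175, -90, 0, 1], [-95, 175, -90, 0, 1]]]'

```text
time_s: 1.0
eef_pos: [430.0, -174.6, 339.6]
ee_rot: [-0.0, 1.0, 0.0, -0.0]
force: [-0.3, 0.3, -0.4]
grip_width: 0.994
```

Run:
```python
from h import *
c=cam("wrist"); cv2.imwrite("pics/w1.png",c["color"]); cv2.imwrite("pics/w1b.png",cv2.resize(c["color"],(768,576),interpolation=cv2.INTER_CUBIC))
import pickle; pickle.dump(c,open("w1.pkl","wb"))
print(c["xyz"],sense()["eef_pos"],sense()["force"])
```

```text
[428.19045525 -90.59598461 465.20725616] [ 430.18609026 -174.26722159  339.58632621] [ 0.6346661   0.26964349 -0.29978673]
```

View pics/w1b.png

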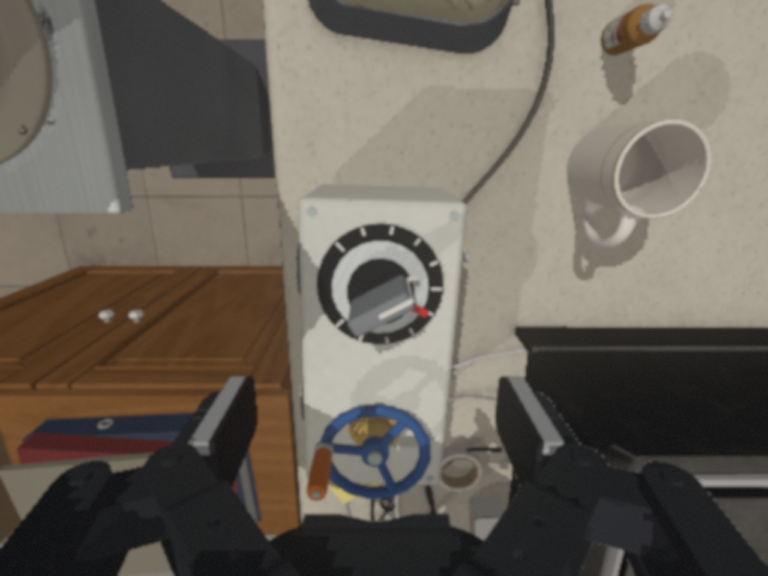

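The wrist view (1.5x pixels) shows the knob dial centred near (380,284), the white pointer line from (382,316) to (412,303), the red tab at (422,311), the wheel hub at (375,456), and the orange handle top at (317,492).

Run:
```python
from h import *
import pickle; c=pickle.load(open("w1.pkl","rb")); im=c["color"]; hsv=cv2.cvtColor(im,cv2.COLOR_BGR2HSV)
H,S,V=cv2.split(hsv)
def roi(m,x0,x1,y0,y1):
    o=np.zeros_like(m); o[y0:y1,x0:x1]=m[y0:y1,x0:x1]; return o
red=roi((((H<6)|(H>172))&(S>130)&(V>90)).astype(np.uint8),265,300,190,225)
ys,xs=np.nonzero(red); print("red",len(xs),xs.mean(),ys.mean(),onz(c,xs.mean(),ys.mean(),152))
blk=roi((V<60).astype(np.uint8),200,305,140,235)
cs,_=cv2.findContours(blk,cv2.RETR_EXTERNAL,cv2.CHAIN_APPROX_NONE)
k=max(cs,key=cv2.contourArea); e=cv2.fitEllipse(cv2.convexHull(k)); print("dial",e)
for z in(143,150): print(onz(c,*e[0],z), np.linalg.norm(onz(c,e[0][0]+e[1][0]/2,e[0][1],z)-onz(c,*e[0],z)))
blue=roi(((H>100)&(H<130)&(S>120)).astype(np.uint8),205,292,262,336)
cs,_=cv2.findContours(blue,cv2.RETR_EXTERNAL,cv2.CHAIN_APPROX_NONE)
k=max(cs,key=cv2.contourArea); e=cv2.fitEllipse(cv2.convexHull(k)); print("wheel",e,onz(c,*e[0],178),"hub",onz(c,375/1.5,456/1.5,185))
w=roi((V>175).astype(np.uint8),250,278,198,216); ys,xs=np.nonzero(w); 
org=roi(((H>3)&(H<16)&(S>150)&(V>90)).astype(np.uint8),200,225,290,340); ys,xs=np.nonzero(org); print("orange",xs.min(),xs.max(),ys.min(),ys.max(), onz(c,317/1.5,492/1.5,227))
for a,b in[((303,200),(465,203)),((303,200),(302,520)),((465,203),(447,455))]:
    p,q=onz(c,a[0]/1.5,a[1]/1.5,142),onz(c,b[0]/1.5,b[1]/1.5,142); print(p,q)
for p in((382,316),(412,303),(350,333),(405,277),(418,295)): print(p,onz(c,p[0]/1.5,p[1]/1.5,206))
crop=im[135:240,200:310]; cv2.imwrite("pics/d.png",cv2.resize(crop,None,fx=5.5,fy=5.5,interpolation=cv2.INTER_CUBIC))
```

```text
red 43 280.74418604651163 207.53488372093022 [ 464.09886403 -216.06991839  152.        ]
dial ((252.6507568359375, 192.79495239257812), (38.807350158691406, 40.22517395019531), 75.99575805664062)
[ 430.44166848 -200.49001139  143.        ] 23.490135372214404
[ 430.39276054 -198.10254751  150.        ] 22.979808728533467
wheel ((251.10043334960938, 301.28314208984375), (59.72563552856445, 67.50146484375), 83.65193176269531) [ 428.63799562 -331.39384228  178.        ] hub [ 427.28719349 -329.57204467  185.        ]
orange 206 219 300 330 [ 385.8494317  -325.39190971  227.        ]
[ 372.94319458 -129.76211934  142.        ] [ 495.28603672 -131.97129412  142.        ]
[ 372.94319458 -129.76211934  142.        ] [ 354.11584007 -444.70687323  142.        ]
[ 495.28603672 -131.97129412  142.        ] [ 494.64263976 -365.018054    142.        ]
(382, 316) [ 432.05835605 -197.80808677  206.        ]
(412, 303) [ 451.71396594 -188.57297565  206.        ]
(350, 333) [ 410.56192052 -210.1940325   206.        ]
(405, 277) [ 446.70854303 -170.71403548  206.        ]
(418, 295) [ 455.46963696 -182.99353364  206.        ]
```

View pics/d.png

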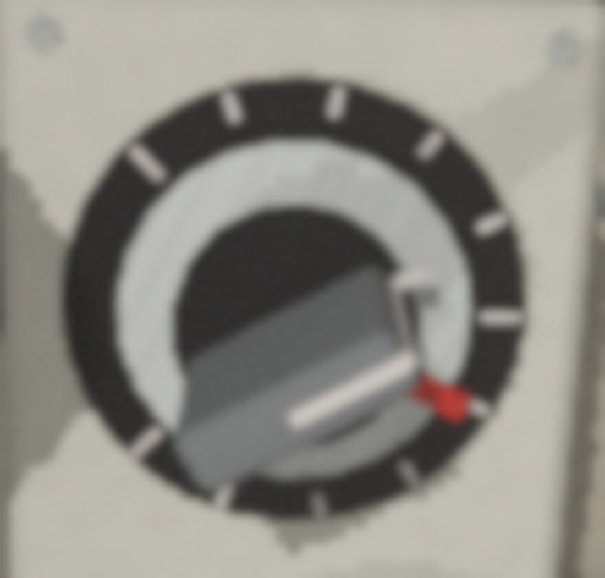

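Knob axis is about (432,-197), by two methods. The pointer is at +25 deg and the red tab at -31 deg, so the turn is about 56 deg clockwise. Tab radius comes out at 37.6 against 36 mm, and hub-to-handle at 41.7 against 42 mm. The wheel value is about 3.07 rad. Next I rotate the jaws 65 deg clockwise so they straddle the bar, then descend.

Request:
move_arm --rows '[[[1, 10, 20, 1.6, 1], [2, 22, 40, 3.2, 1], [2, 22, 60, 4.8, 1], [2, 22, 80, 6.4, 1], [2, 22, 90, 8.0, 1], [2, 22, 95, 9.6, 1], [2, 22, 100, 10.8, 1], [2, 22, 110, 10.8, 1], [2, 22, 130, 10.8, 1], [2, 22, 151, 10.8, 1], [2, 22, 151, 10.8, 1], [2, 22, 151, 10.8, 1]]]' --squeeze 25

```text
time_s: 2.55
eef_pos: [432.4, -196.1, 189.2]
ee_rot: [0.0, 0.845, -0.535, -0.0]
force: [-0.6, 0.8, 0.2]
grip_width: 1.006
```

Run:
```python
from h import *
c=cam("wrist"); cv2.imwrite("pics/w2.png",c["color"])
s=sense();print(s["eef_pos"],R.from_quat(np.array(s["ee_rot"])[[1,2,3,0]]).as_matrix()[:,0],s["force"],s["joints"],proj(c,[432,-197,206]))
```

```text
[ 432.45884575 -196.2084247   189.35169553] [ 4.27764021e-01 -9.03890374e-01  3.65633640e-04] [-0.09161723  0.76388443 -0.32375884] [-6.73312970e-01  2.63048052e-01  1.73194793e+00 -7.19097236e-05
  1.14622163e+00  4.55495319e-01] (np.float64(252.2665554811271), np.float64(287.37914796908865))
```

View pics/w2.png

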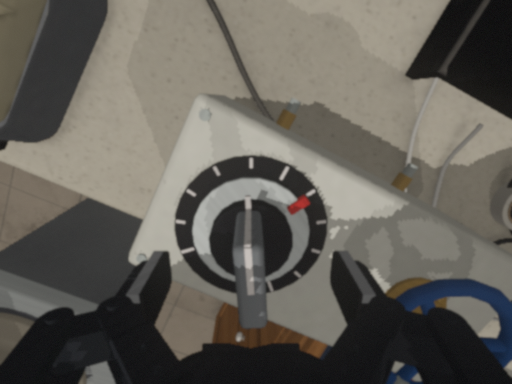

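The jaws straddle the bar centrally: fingers at columns 170 and 333, bar at about 250 and upright in the picture. The tab is at (300,204). Closing, then turning. I'll re-measure the tab from this closer image first.

Run:
```python
from h import *
c=cam("wrist"); im=c["color"]; H,S,V=cv2.split(cv2.cvtColor(im,cv2.COLOR_BGR2HSV))
m=((((H<6)|(H>172))&(S>130)&(V>90))).astype(np.uint8); m[:,:270]=0; m[:,330:]=0; m[:180]=0; m[230:]=0
ys,xs=np.nonzero(m); p=onz(c,xs.mean(),ys.mean(),152)
r=cv2.minAreaRect(np.stack([xs,ys],1).astype(np.float32)); b=cv2.boxPoints(r); print(r)
# silver ring / dial fit
blk=(V<70).astype(np.uint8); blk[:150]=0; blk[250:]=0; blk[:,:172]=0; blk[:,332:]=0
k=max(cv2.findContours(blk,cv2.RETR_EXTERNAL,cv2.CHAIN_APPROX_NONE)[0],key=cv2.contourArea); k=k[:,0]; k=k[k[:,1]<225]
e=cv2.fitEllipse(cv2.convexHull(k)); print(e)
for z in(143,146): print(onz(c,*e[0],z))
for ax in((432,-197),(432.4,-196.2),onz(c,*e[0],145)[:2]):
    d=p[:2]-ax; print(ax,p,np.hypot(*d),np.degrees(np.arctan2(d[1],d[0])))
```

```text
((298.0, 204.5), (11.371355056762695, 21.63330841064453), 56.3099365234375)
((241.94219970703125, 197.0339813232422), (78.46550750732422, 132.2630615234375), 76.72754669189453)
[ 449.04950844 -182.13221419  143.        ]
[ 450.05926325 -181.75535144  146.        ]
(432, -197) [ 462.94713213 -214.8007633   152.        ] 35.70143080043048 -29.907475244723155
(432.4, -196.2) [ 462.94713213 -214.8007633   152.        ] 35.7647267117389 -31.33807597756079
[ 449.72267831 -181.88097235] [ 462.94713213 -214.8007633   152.        ] 35.47673624366307 -68.11381190403822
```

Request:
move_arm --rows '[[[0, 0, 0, 0, -1], [0, 0, 0, 0, -1], [0, 0, 0, 0, -1], [0, 0, 0, 0, -1], [0, 0, 0, 0, -1], [0, 0, 0, 0, -1], [0, 0, 0, 0, -1], [0, 0, 0, 0, -1]]]'

```text
time_s: 3.65
eef_pos: [432.4, -196.2, 189.4]
ee_rot: [-0.0, 0.845, -0.535, 0.0]
force: [-0.2, 2.2, 2.6]
grip_width: 0.159
```

Grip width is 13.5 mm, which fits the 14 mm bar. The bar is now squared to the jaws at +25.3 deg. The tab is at -30 to -31.3 deg with radius 35.7, which checks out; that dial fit failed, so I ignore it. Turning 56 deg clockwise.

Request:
move_arm --rows '[[[0, 0, 0, 1.3, -1], [0, 0, 0, 2.6, -1], [0, 0, 0, 3.9, -1], [0, 0, 0, 5.2, -1], [0, 0, 0, 6.5, -1], [0, 0, 0, 7.8, -1], [0, 0, 0, 8.8, -1], [0, 0, 0, 9.3, -1], [0, 0, 0, 9.3, -1], [0, 0, 0, 9.3, -1]]]'

```text
time_s: 4.9
eef_pos: [432.4, -195.8, 189.4]
ee_rot: [0.0, -0.497, 0.868, 0.0]
force: [-0.5, 5.6, 3.1]
grip_width: 0.162
```

Run:
```python
from h import *
c=cam("wrist"); im=c["color"]
s=sense(); X=R.from_quat(np.array(s["ee_rot"])[[1,2,3,0]]).as_matrix()[:,0]; print(s["eef_pos"],np.degrees(np.arctan2(X[1],X[0]))+90,s["force"],s["joints"][5])
H,S,V=cv2.split(cv2.cvtColor(im,cv2.COLOR_BGR2HSV))
m=((((H<6)|(H>172))&(S>130)&(V>90))).astype(np.uint8); m[:,:200]=0; m[:,330:]=0; m[:150]=0; m[260:]=0
ys,xs=np.nonzero(m); print(len(xs),xs.mean(),ys.mean(),xs.min(),xs.max(),onz(c,xs.mean(),ys.mean(),152))
# expected pointer
a=np.arctan2(X[1],X[0])+np.pi/2; p=np.array(s["eef_pos"]); q=p+36*np.array([np.cos(a),np.sin(a),0]); q[2]=152; print("expected tab px if aligned",proj(c,q),q)
cv2.imwrite("pics/w3.png",cv2.resize(im[120:340,130:370],(800,733))[:600])
```

```text
[ 432.44098293 -195.74477633  189.40457955] -30.41661127214134 [-0.90704385  5.59777289  3.56391245] 1.4282978588520652
196 249.18367346938774 180.5612244897959 245 254 [ 462.67672829 -214.62136437  152.        ]
expected tab px if aligned (np.float64(247.57171568478134), np.float64(179.97360886408467)) [ 463.48619216 -213.97099327  152.        ]
```

View pics/w3.png

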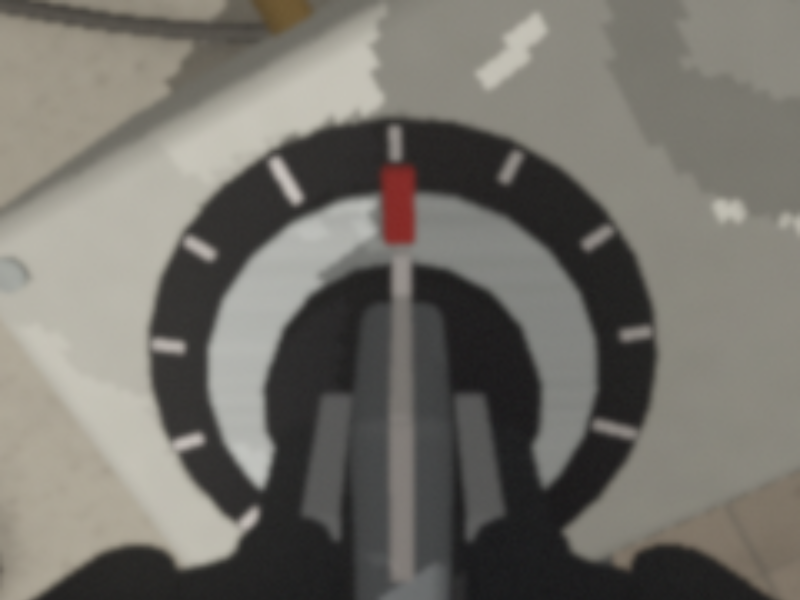

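The pointer line is at column 401 and the tab at 398, with dial centre about 402. That puts the pointer about 1 deg too far clockwise. I'll trim by 0.9 deg, release and lift.

Request:
move_arm --rows '[[[0, 0, 0, -0.15, -1], [0, 0, 0, -0.15, -1], [0, 0, 0, -0.15, -1], [0, 0, 0, -0.15, 1], [0, 0, 0, -0.15, 1], [0, 0, 0, -0.15, 1], [0, 0, 0, -0.15, 1], [0, 0, 0, -0.15, 1], [0, 0, -20, -0.15, 1], [0, 0, -50, -0.15, 1], [0, 0, -80, -0.15, 1], [0, 0, -80, -0.15, 1]]]'

```text
time_s: 6.45
eef_pos: [433.0, -196.2, 271.2]
ee_rot: [0.001, -0.504, 0.864, -0.002]
force: [0.2, -0.4, -1.2]
grip_width: 0.999
```

Run:
```python
from h import *
c=cam("wrist"); im=c["color"]; s=sense(); print(s["eef_pos"],s["ee_rot"],s["joints"],s["force"],s["grip_width"],s["time_s"])
cv2.imwrite("pics/w4.png",cv2.resize(im[100:300,130:370],(720,600),interpolation=cv2.INTER_CUBIC))
H,S,V=cv2.split(cv2.cvtColor(im,cv2.COLOR_BGR2HSV))
m=((((H<6)|(H>172))&(S>130)&(V>90))).astype(np.uint8); m[:,:200]=0; m[:,330:]=0; m[:120]=0; m[260:]=0
ys,xs=np.nonzero(m); print(len(xs),xs.mean(),ys.mean(),onz(c,xs.mean(),ys.mean(),152))
```

```text
[ 432.5282357  -195.91098897  269.71084358] [ 5.52589347e-04 -5.03625190e-01  8.63922007e-01 -3.57822669e-04] [-6.73144181e-01  1.85986552e-01  1.60880269e+00  7.91713262e-04
  1.34573672e+00  1.41269221e+00] [-0.89279314  0.27829283 -0.11815087] 1.0013131451201167 6.5
96 249.98958333333334 154.92708333333334 [ 463.25400711 -215.05735908  152.        ]
```

View pics/w4.png

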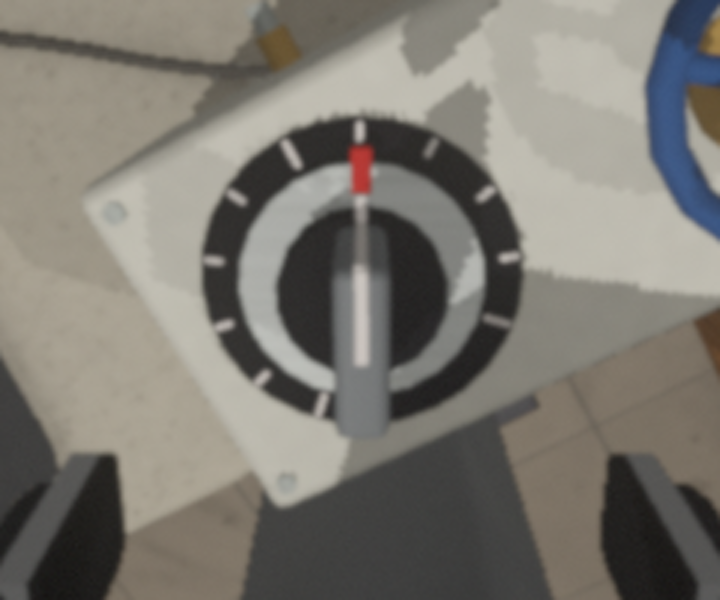

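The pointer, bar and red tab now share one line at column 361, so the knob is set and released. Moving above the orange handle while rolling the jaws back to world x.

Request:
move_arm --rows '[[[10, 0, -15, -1.7, 1], [20, -5, -15, -3.4, 1], [35, -8, -15, -5.1, 1], [50, -10, -15, -6.8, 1], [65, -12, -15, -8.5, 1], [80, -15, -15, -10.2, 1], [95, -18, -15, -11.9, 1], [110, -20, -15, -13.6, 1], [125, -22, -15, -15.3, 1], [136, -23, -15, -17.0, 1], [136, -23, -15, -18.6, 1], [136, -23, -15, -19.9, 1]]]'

```text
time_s: 8.0
eef_pos: [385.2, -325.5, 283.3]
ee_rot: [-0.001, 1.0, 0.001, -0.0]
force: [0.5, 0.2, -0.6]
grip_width: 1.0
```

Request:
move_arm --rows '[[[0, 0, 0, 0, 1], [0, 0, 0, 0, 1]]]'

```text
time_s: 8.25
eef_pos: [385.1, -325.3, 282.6]
ee_rot: [-0.001, 1.0, -0.0, -0.0]
force: [0.4, -0.8, 0.1]
grip_width: 1.0
```

Run:
```python
from h import *
c=cam("wrist"); im=c["color"]; s=sense(); print(s["eef_pos"],s["ee_rot"],s["joints"])
H,S,V=cv2.split(cv2.cvtColor(im,cv2.COLOR_BGR2HSV))
org=((H>3)&(H<16)&(S>150)&(V>90)).astype(np.uint8)
n,l,st,ce=cv2.connectedComponentsWithStats(org)
for i in range(1,n):
    if st[i,4]>60: print(st[i],ce[i])
for z in(185,209,227): print(proj(c,[385.8,-325.4,z]))
print(proj(c,[427.3,-329.6,185]))
cv2.imwrite("pics/w5.png",im)
```

```text
[ 385.14200348 -325.36952817  282.81579708] [-1.23809603e-03  9.99999173e-01  1.76704168e-04 -3.00678469e-04] [-9.34712548e-01  2.45016916e-01  1.50094612e+00  1.00173846e-03
  1.39797903e+00 -9.35239373e-01]
[  0 150  65  38 384] [ 26.79947917 168.7578125 ]
[   0  165  192   74 4985] [ 91.8994985  208.39799398]
[ 40 176  44  18 121] [ 62.24793388 184.05785124]
[244 197  19  34 440] [253.15681818 212.40909091]
[171 237  26  13 117] [181.32478632 242.47863248]
[173 248  18  14  70] [180.71428571 254.97142857]
[176 264  23  29 183] [185.38797814 279.67759563]
(np.float64(253.84020459521616), np.float64(201.8937917576002))
(np.float64(254.1524065570341), np.float64(212.87896776515757))
(np.float64(254.4333194278969), np.float64(222.76320203212728))
(np.float64(302.48367198039415), np.float64(206.52479533321127))
```

View pics/w5.png

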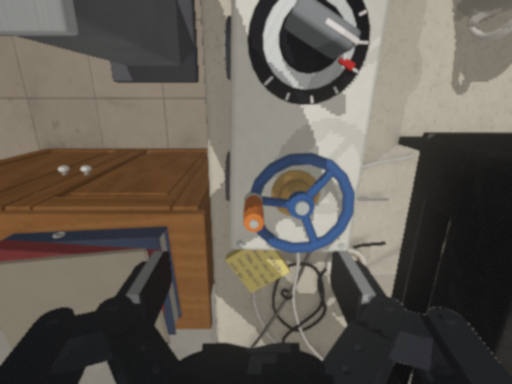

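The handle top is at (254,224) against a predicted (254,223), and the hub matches to 1 px. The gripper is centred over the handle, so I descend and close.

Request:
move_arm --rows '[[[0, 0, 20, 0, 1], [0, 0, 45, 0, 1], [0, 0, 65, 0, 1], [0, 0, 73, 0, 1], [0, 0, 73, 0, 1], [0, 0, 73, 0, -1], [0, 0, 73, 0, -1], [0, 0, 73, 0, -1], [0, 0, 73, 0, -1], [0, 0, 73, 0, -1], [0, 0, 73, 0, -1], [0, 0, 73, 0, -1]]]' --squeeze 40

```text
time_s: 9.8
eef_pos: [386.6, -325.5, 210.4]
ee_rot: [-0.0, 1.0, 0.0, 0.002]
force: [9.1, -0.9, -1.0]
grip_width: 0.168
```

Gripped. The 9 N push along +x says the axis sits about 1-2 mm further in +x, near (429,-330), which agrees with the wheel-ellipse fit. Next, waypoints for closing clockwise.

```bash
cat >> h.py <<'E'
def arc(ax,r,ths):
    s=sense(); M=R.from_quat(np.array(s["ee_rot"])[[1,2,3,0]]).as_matrix(); p=np.array(s["eef_pos"])
    for t in ths:
        a=np.radians(t); print(t,np.round(M.T@(np.array([ax[0]+r*np.cos(a),ax[1]+r*np.sin(a),210])-p),0))
E
python3 -c "
from h import *
arc((429,-330),42,range(160,20,-15))"
```

```text
160 [  3. -10.   0.]
145 [  8. -20.   0.]
130 [ 15. -28.   0.]
115 [ 25. -34.   0.]
100 [ 35. -37.   1.]
85 [ 46. -37.   1.]
70 [ 57. -35.   1.]
55 [ 67. -30.   1.]
40 [ 75. -22.   1.]
25 [ 81. -13.   1.]
```

Request:
move_arm --rows '[[[3, -10, 0, 0, -1], [8, -20, 0, 0, -1], [15, -28, 0, 0, -1], [25, -34, 0, 0, -1], [35, -37, 0, 0, -1], [46, -37, 0, 0, -1], [46, -37, 0, 0, -1], [46, -37, 0, 0, -1]]]'

```text
time_s: 10.8
eef_pos: [432.7, -288.2, 210.4]
ee_rot: [-0.001, 1.0, 0.0, 0.002]
force: [0.9, -0.6, -1.7]
grip_width: 0.17
```

```bash
python3 -c "
from h import *
s=sense();print(s['eef_pos'],s['force'])
arc((429,-330),42,range(70,-6,-15))"
```

```text
[ 432.6683692  -288.21431484  210.44711058] [ 0.88933798 -0.64503929 -1.67066404]
70 [11.  2.  0.]
55 [20.  7.  1.]
40 [28. 15.  1.]
25 [34. 24.  1.]
10 [38. 35.  1.]
-5 [38. 45.  1.]
```

Request:
move_arm --rows '[[[11, 2, 0, 0, -1], [20, 7, 0, 0, -1], [28, 15, 0, 0, -1], [34, 24, 0, 0, -1], [38, 35, 0, 0, -1], [38, 41, 0, 0, -1], [38, 43, 0, 0, -1], [38, 45, 0, 0, -1], [38, 47, 0, 0, -1], [38, 47, 0, 0, -1], [38, 47, 0, 0, -1]]]'

```text
time_s: 12.18
eef_pos: [470.7, -331.9, 210.3]
ee_rot: [-0.004, 1.0, 0.001, 0.001]
force: [-4.7, 17.2, 4.5]
grip_width: 0.169
```

```bash
python3 -c "
from h import *
s=sense();p=s['eef_pos'];print(p,s['force'],s['wrist_torque'],np.degrees(np.arctan2(p[1]+330,p[0]-429)))
c=cam('wrist');im=c['color'];cv2.imwrite('pics/w6.png',im)
print(proj(c,[429,-330,185]))"
```

```text
[ 470.71977359 -331.94632674  210.3162948 ] [-4.69221943 17.1871119   4.51194415] [2.719303   1.04891753 0.03911003] -2.671047819828533
(np.float64(184.55512302747104), np.float64(240.9885208002044))
```

View pics/w6.png

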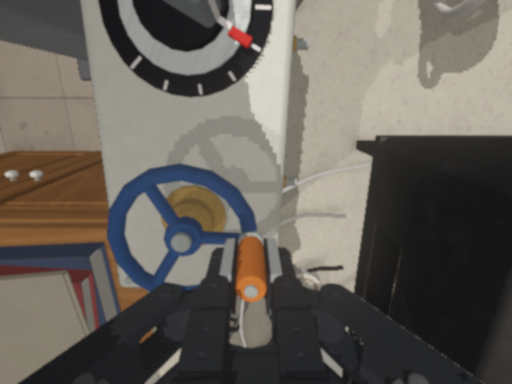

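The wheel is on its stop: y held at -331.9 while the command was -335.2, with 17 N back against about 1.4 N of friction. The angle is -2.7 deg, which agrees with the panel yaw of about -2 deg. The orange handle is still between the pads at (250,270). Backing off two turns, in half-turn arcs.

```bash
python3 -c "
from h import *
arc((428.5,-330),42,range(16,179,18))"
```

```text
16 [ -2. -14.   0.]
34 [ -7. -25.   1.]
52 [-16. -35.   1.]
70 [-28. -41.   1.]
88 [-41. -44.   1.]
106 [-54. -42.   1.]
124 [-66. -37.   1.]
142 [-75. -28.   0.]
160 [-82. -16.   0.]
178 [-84.  -4.   0.]
```

Request:
move_arm --rows '[[[-2, -14, 0, 0, -1], [-7, -25, 0, 0, -1], [-16, -35, 0, 0, -1], [-28, -41, 0, 0, -1], [-41, -44, 0, 0, -1], [-54, -42, 0, 0, -1], [-66, -37, 0, 0, -1], [-75, -28, 0, 0, -1], [-82, -16, 0, 0, -1], [-84, -4, 0, 0, -1], [-84, -4, 0, 0, -1]]]'

```text
time_s: 13.6
eef_pos: [386.6, -329.4, 210.4]
ee_rot: [-0.004, 1.0, 0.0, 0.001]
force: [1.1, -2.0, -0.7]
grip_width: 0.17
```

```bash
python3 -c "
from h import *
print(sense()['force'])
arc((428.5,-330),42,range(196,359,18))"
```

```text
[ 1.10303083 -1.97647364 -0.68849709]
196 [ 2. 12.  0.]
214 [ 7. 24.  0.]
232 [16. 34.  0.]
250 [28. 40.  0.]
268 [40. 43.  0.]
286 [53. 41.  0.]
304 [65. 35.  0.]
322 [75. 27.  0.]
340 [81. 15.  0.]
358 [84.  2.  1.]
```

Request:
move_arm --rows '[[[2, 12, 0, 0, -1], [7, 24, 0, 0, -1], [16, 34, 0, 0, -1], [28, 40, 0, 0, -1], [40, 43, 0, 0, -1], [53, 41, 0, 0, -1], [65, 35, 0, 0, -1], [75, 27, 0, 0, -1], [81, 15, 0, 0, -1], [84, 2, 0, 0, -1], [84, 2, 0, 0, -1]]]'

```text
time_s: 14.98
eef_pos: [470.6, -329.9, 210.5]
ee_rot: [-0.005, 1.0, 0.001, 0.001]
force: [-0.3, 0.8, -0.6]
grip_width: 0.166
```

```bash
python3 -c "
from h import *
print(sense()['force'],sense()['eef_pos'])
arc((428.5,-330),42,range(16,179,18))"
```

```text
[-0.25218481  0.77016695 -0.56577634] [ 470.60722649 -329.9195762   210.45945263]
16 [ -2. -11.   1.]
34 [ -7. -23.   1.]
52 [-16. -33.   1.]
70 [-28. -39.   1.]
88 [-41. -42.   1.]
106 [-54. -40.   1.]
124 [-66. -35.   1.]
142 [-75. -26.   1.]
160 [-82. -14.   0.]
178 [-84.  -2.   0.]
```

Request:
move_arm --rows '[[[-2, -11, 0, 0, -1], [-7, -23, 0, 0, -1], [-16, -33, 0, 0, -1], [-28, -39, 0, 0, -1], [-41, -42, 0, 0, -1], [-54, -40, 0, 0, -1], [-66, -35, 0, 0, -1], [-75, -26, 0, 0, -1], [-82, -14, 0, 0, -1], [-84, -2, 0, 0, -1], [-84, -2, 0, 0, -1]]]'

```text
time_s: 16.35
eef_pos: [386.5, -329.0, 210.4]
ee_rot: [-0.004, 1.0, 0.0, 0.001]
force: [5.0, -1.3, -1.8]
grip_width: 0.169
```

```bash
python3 -c "
from h import *
print(sense()['force'],sense()['eef_pos'])
arc((428.5,-330),42,list(range(196,350,18))+[350,357.5])"
```

```text
[ 5.02235036 -1.29848907 -1.77021675] [ 386.48749376 -329.04314388  210.43956159]
196 [ 2. 13.  0.]
214 [ 7. 24.  0.]
232 [16. 34.  0.]
250 [28. 40.  0.]
268 [41. 43.  0.]
286 [54. 41.  0.]
304 [65. 36.  0.]
322 [75. 27.  0.]
340 [81. 15.  1.]
350 [83.  8.  1.]
357.5 [84.  3.  1.]
```

Request:
move_arm --rows '[[[2, 13, 0, 0, -1], [7, 24, 0, 0, -1], [16, 34, 0, 0, -1], [28, 40, 0, 0, -1], [41, 43, 0, 0, -1], [54, 41, 0, 0, -1], [65, 36, 0, 0, -1], [75, 27, 0, 0, -1], [81, 15, 0, 0, -1], [83, 8, 0, 0, -1], [84, 3, 0, 0, -1], [84, 3, 0, 0, -1]]]'

```text
time_s: 17.85
eef_pos: [470.5, -331.3, 210.5]
ee_rot: [-0.005, 1.0, 0.001, 0.001]
force: [1.6, 1.9, -2.4]
grip_width: 0.169
```

```bash
python3 -c "
from h import *
c=cam('wrist');im=c['color'];cv2.imwrite('pics/w7.png',im)
s=sense();print(s['force'],s['eef_pos'],s['dq'],s['time_s'])
import numpy as np
for n in('w6','w7'):
    i=cv2.imread(f'pics/{n}.png');H,S,V=cv2.split(cv2.cvtColor(i,cv2.COLOR_BGR2HSV))
    o=((H>3)&(H<18)&(S>150)&(V>90)); o[:,:225]=0;o[:,280:]=0;o[:225]=0;o[310:]=0
    b=((H>100)&(H<130)&(S>120)); b[:,:100]=0;b[:,:]=b;b[:150]=0;b[300:]=0;b[:,270:]=0
    y,x=np.nonzero(o);print(n,len(x),x.mean(),y.mean()); y,x=np.nonzero(b);print(x.mean(),y.mean(),x.min(),y.min())
"
```

```text
[ 1.26630251  1.40244735 -2.30608094] [ 470.4907229  -331.5160216   210.48039987] [-0.00347014  0.0028637  -0.00630384 -0.00038254  0.00017586 -0.0013461 ] 17.9
w6 1467 250.62304021813225 267.60463531015677
168.10437317784258 218.57803692905733 108 166
w7 1464 250.82308743169398 268.24590163934425
167.9786561264822 219.2389328063241 109 167
```

View pics/w7.png

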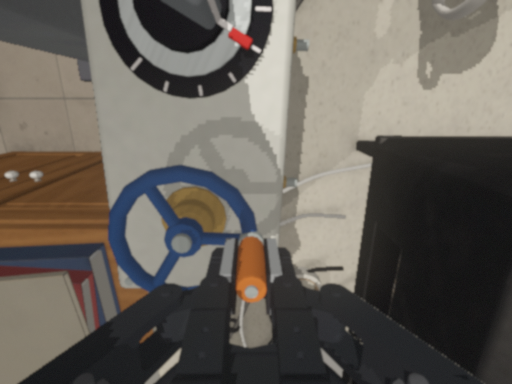

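This picture matches the one taken at the stop within 0.7 px, so the wheel is back at the stop angle after exactly two turns. It is at rest and gripped, and the knob still points at the tab. Handing in.

```bash
python3 -c "
from h import *
print(ctrl.finish_job())"
```

```text
the job is handed in; nothing more can be done
None
```

The job is handed in at about 18 s of the 72 s allowed. `finish_job` gives no verdict, so what follows rests on my own checks.

- **Knob:** I turned it about 56° clockwise, then trimmed it back 0.9° because it had gone about 1° too far. In the picture after release, the pointer and the red tab lie on one line. The ring was not touched, and the knob looked unchanged in the last picture.
- **Valve:** I gripped it by the orange handle and closed it clockwise to the stop. The stop showed as a 17 N reaction with the hand held back 3 mm, at -2.7°, close to the roughly -2° panel yaw I measured. I then backed it off two full turns.
- **Final state:** The handle is still gripped, with about 2 N on the tool and the joints at rest. The last picture matches the one at the stop within 0.7 px, and the hand is within 0.4 mm (about 0.6°) of its stop position.
- **Checks that failed or disagreed:**
  - One dial ellipse fit failed, and I ignored it.
  - The first panel yaw estimate (-0.12 rad) was wrong; the wrist view gave about -0.03.
  - The handle grip read about 14.3 mm wide instead of 16, but the handle stayed between the pads.

I saw no contact with the things standing around, but I took no full scene picture at the end.

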